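# Stack spacer and end cap on a cooling fan in its assembly nest

### The arm

A 6-joint arm with a two-finger parallel gripper is mounted at the origin on the work surface. World frame = base frame: x ahead of the robot, y to its left, z up, the work surface at z = 0. Lengths are in m, angles in degrees, forces in N, time in s.
With the tool pointing down it reaches from about 0.25 to 0.725 m from the base axis. Payload 4 kg.
Tool frame: the origin (TCP) lies at the centre of the arm's flange, where the gripper is bolted on; the fingertips stand 173 mm ahead of it and the grasp point (between the pads) lies arm.pinch_z ahead of it (arm.pinch_z is the distance from the TCP to the grasp point, in m); y points along the fingers, z is the direction in which the jaws open and shut, and the axes are right-handed (so a half turn about y gives the same grasp; the last joint's range is limited). The gripper opens to 85 mm and grips with 20 to 120 N. Pads are 22 mm wide; open, the fingers measure 114 mm over their backs; the gripper's body (76 mm by 85 mm) begins 54 mm behind the grasp point. The pads swing forward as they close: fully open they stand 13 mm farther back than shut.
Start: joints at [-64.687, 13.785, 0.286, 76.501, 0, 90], TCP at [0.214, -0.452, 0.405] pointing down, gripper open.
Joint ranges: [-155.79, 155.79], [-60.16, 107.12], [-62.33, 73.08], [-114, 123.19], [-81.49, 82.49], [-180, 180]. Speed limits (degrees/s): [159.86, 159.86, 180, 180, 180, 180].

### API

Orientations are given as [roll, pitch, yaw] about the fixed x, y, z axes, in that order (R = Rz(yaw) Ry(pitch) Rx(roll)).
In Python, from station import arm gives the robot as it stands.
- The arm moves only by the tool jog_arm, never from a script. Its argument "commands" is a list of rows, each an object with "dp": the shift along the tool's x, y, z in mm, a list of three; "rotation": the turn, a rotation vector about the tool's x, y, z in units of 5 degrees (1.0 is 5 degrees), a list of three. In form: [{"dp": [dx, dy, dz], "rotation": [wx, wy, wz]}, ...]. A call has 1 to 20 rows; each row is the pose to reach, as a shift and turn from the pose commanded when the call began, along the tool's axes at that moment; what a row does not reach only later rows make up. A row lasts 1/12 s, in which the tool goes at most 41.7 mm and 7.16 degrees, less where a joint would pass 70% of its speed; a pose out of reach is approached as far as the arm can. A call with a gripper value outside its range is refused whole. "hand" is the opening, from 0 (shut) to 1 (fully open), set as the call begins (left out, the last holds). The fingers move at their own pace and stop on an object; "force" is the grip in N (left out, the last holds). Time passes only in rows, so rows that repeat a pose let the fingers close. It gives the time, the measured TCP pose, the force and the opening at its end, in the units of the state.
- arm.read_state(): the state, without advancing time (a new reading comes with each control period).
- arm.get_image(name): name is "scene" or "top"; returns the picture (480x640x3 uint8, blue, green, red); there is no depth.
- arm.get_calibration(name): a dict with "fx", "fy", "cx", "cy" (pixels), "k1" (the pictures are not rectified: a ray, as slopes to the right and down, at radius r is drawn at 1 + k1 r^2 times it, then the intrinsics apply), "camera_from_world" (4x4, takes a point from world to camera coordinates). Camera axes: x right, y down, z forward; pixel columns grow to the right and rows downward; lengths in m; the calibration is good to about 2 mm. A picture is of the moment at which its call begins. get_calibration takes no time and is no camera call.
- arm.finish_job(): hands the job in, once; it reports no verdict.
Trained networks look in the newest picture that a camera, given by its name, has taken for a name from the list of things; names that differ only in an ending like _2 or _b are one class to them, and where a whole thing is asked for, a point or a joint stands for the part that bears it (a point fixed in the world has none). Each returns a list of dicts, best first, with "conf" (0 to 1); they miss things now and then, are a little off and sometimes report something else, mostly with a low value. They report only what shows in the picture. A call takes as long as a camera call. They do not tell look-alikes from the thing itself.
- arm.silhouettes(camera, name): "mask" (480x640 bool, what is visible of it) and "extent" ([centre column, centre row, width, height] in pixels, round what is visible of it).
- arm.pinpoint(camera, name): "xy" ([column, row] in pixels: a listed point, or the origin of a listed thing).
The state is a dict: "clock": time; "joint_positions": joint angles; "joint_vel": joint speeds; "tau": joint torques, N m; "tool_pos": TCP position; "tcp_rot": TCP orientation; "contact_force": force on the tool from outside, world axes, zero at the start; "moment": the same for the moment, N m; "opening": finger opening in m.
Only numpy, scipy, OpenCV 4.12 (cv2) and the standard library are available. Lean on these libraries where they do the work, as an engineer would, in place of code of your own. Each camera call takes 0.05 s, during which the arm holds its last target.

### The job

The small fan sitting in the assembly nest still needs its spacer and end cap. Set the larger of the two square spacer frames, the same way up as it lies, flat and square on top of the fan, between the nest's corner guides, then set the larger of the two bossed metal discs flat and centred on that frame, boss up, and let go, with the fan still seated in the nest.

Things in the scene. Friction and masses are not known exactly. Their poses are not given: they have to be found in the camera images.
- nest: Fixed assembly nest: aluminium plate 110 x 110 x 12 mm with four steel L-shaped corner guides standing 40 mm above it, round a 64 mm square pocket (floor: the plate's top). Guide legs are 6 mm thick and reach 11 mm along the sides from each corner, so the middle 42 mm of every side is open for fingers. Origin: centre of the plate's underside, on the table; z up, x and y parallel to the sides.
- fan: Square black cooling fan, 50 x 50 mm, 20 mm high, already lying loose in the pocket of the nest, a few mm of play all round. Another such fan lies on the table and is not needed. Origin: centre of its underside (12 mm above the table); z up, x and y parallel to its sides.
- spacer: Grey plastic square spacer frame, 50 x 50 mm outside, 16 mm high, with a round 34 mm hole through it, lying flat and loose on the table (about 40 g). Keep the same face up; any quarter turn will do. A similar frame only 34 mm wide is not wanted. Origin: centre of its underside; z up through the hole, x and y parallel to its sides.
- cap: Plain steel end cap lying loose on the table, boss up (about 60 g): a flat round disc 50 mm in diameter and 6 mm thick with a round boss on top, 22 mm in diameter and 18 mm high (24 mm high in all). A similar disc only 32 mm in diameter is not wanted. Origin: centre of the disc's underside; z up along the boss.
Not all that is in view belongs to the job. What is shaped like the nest but red is not meant.

How it is judged (in metres and radians):
On the way:
1. the spacer frame lies flat and square on the fan in the nest, let go (horizontal distance between spacer and nest below 0.012 m and height (world z) of spacer between 0.029 and 0.036 m and angle between spacer's own z axis and vertical below 0.1 rad and (angle between the x axis of spacer and the x axis of nest, either way round below 0.2 rad or angle between the x axis of spacer and the y axis of nest, either way round below 0.2 rad) and contact force between the fingers and spacer below 0.1 N), for 0.2 s.
At the end, for the whole second after the job is handed in: The fan lies flat in the nest (within 12 mm of its centre), the spacer frame lies flat on the fan within 12 mm of the nest's centre and square with the nest within 0.2 rad (11 degrees, any quarter turn), and the cap lies flat, boss up, on the frame within 12 mm of the frame's centre, all at rest (horizontal distance between each of fan, spacer and nest below 0.012 m and height (world z) of fan below 0.015 m and angle between each of fan, spacer, cap's own z axis and vertical below 0.1 rad and height (world z) of spacer between 0.029 and 0.036 m and (angle between the x axis of spacer and the x axis of nest, either way round below 0.2 rad or angle between the x axis of spacer and the y axis of nest, either way round below 0.2 rad) and horizontal distance between cap and spacer below 0.012 m and height (world z) of cap between 0.045 and 0.052 m and linear speed of each of cap, spacer below 0.02 m/s); the robot touches nothing.
It also fails if it takes over 58 s, if anything falls off the work surface, if the arm or the gripper's body presses on something with over 40 N, if the wrist force passes 120 N, or if a joint passes its speed limit or range.

## Working session

There is one attempt and no reset: what is moved stays moved. The work goes in short steps, Python scripts to look and compute and a tool call to move; the robot and the scene stay as the last step left them, time stands still between calls to the robot, and variables do not carry over. Pictures are saved under pics/ and viewed, and the job is handed in when it is done.

Besides the shell and the picture viewer there is one more tool, called after "Emit:" in YAML: its name, and indented under it one key for each argument. jog_arm: Moves the arm, as the interface text tells. Its arguments: {"type":"object","properties":{"commands":{"type":"array"},"hand":{"type":"number"},"force":{"type":"number"}},"required":["commands"]}

```bash
ls; mkdir -p pics
cat > h.py <<'E'
import numpy as np,cv2
from station import arm
E
python3 - <<'E'
from h import *
print(arm.pinch_z); print(arm.read_state())
for n in ("scene","top"):
    im=arm.get_image(n); cv2.imwrite(f"pics/{n}0.png",im)
    c=arm.get_calibration(n); print(n,{k:np.round(v,4).tolist() for k,v in c.items()})
E
```

```text
pics
0.1547
{'clock': 0.0, 'joint_positions': array([-6.46857416e+01,  1.38318705e+01,  2.13657409e-01,  7.65004416e+01,
        6.18609210e-04,  8.99979334e+01]), 'joint_vel': array([ 0.02844541,  0.07367445,  0.00150137,  0.06418726, -0.06721619,
        0.03772328]), 'tau': array([-3.93318978e-04, -3.72315896e+01,  2.52407706e+01,  1.69454160e-02,
       -1.16817532e-05, -1.01246382e-06]), 'tool_pos': array([ 0.21367949, -0.45174816,  0.40381505]), 'tcp_rot': array([-9.01186546e+01,  6.22887596e-04, -1.54683676e+02]), 'contact_force': array([ 0.41810905,  0.18102054, -0.23541155]), 'moment': array([-0.05993718,  0.00044634,  0.01922347]), 'opening': 0.08532091176807584}
scene {'fx': 462.6053, 'fy': 462.6053, 'cx': 319.1926, 'cy': 233.2937, 'k1': -0.0493, 'camera_from_world': [[0.5418, 0.8405, -0.0058, -0.2752], [0.4634, -0.3045, -0.8322, -0.1876], [-0.7012, 0.4481, -0.5545, 1.1433], [0.0, 0.0, 0.0, 1.0]]}
top {'fx': 500.6812, 'fy': 500.6812, 'cx': 323.2379, 'cy': 236.4414, 'k1': 0.0177, 'camera_from_world': [[-0.024, -0.9997, -0.0034, -0.0041], [-0.9819, 0.0242, -0.1879, 0.5059], [0.1879, -0.0012, -0.9822, 0.7644], [0.0, 0.0, 0.0, 1.0]]}
```

View pics/scene0.png

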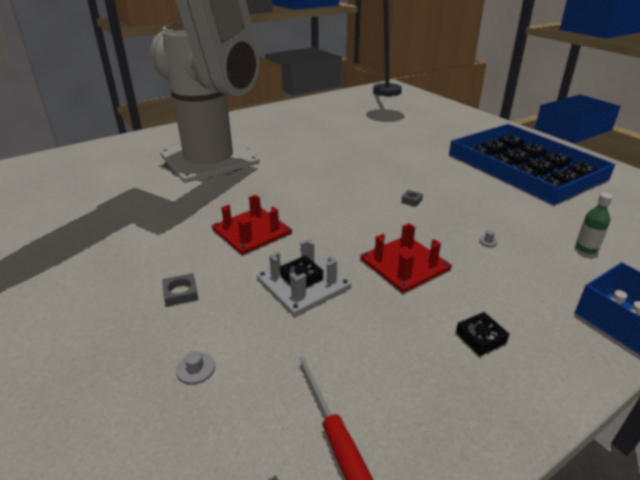

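View pics/top0.png

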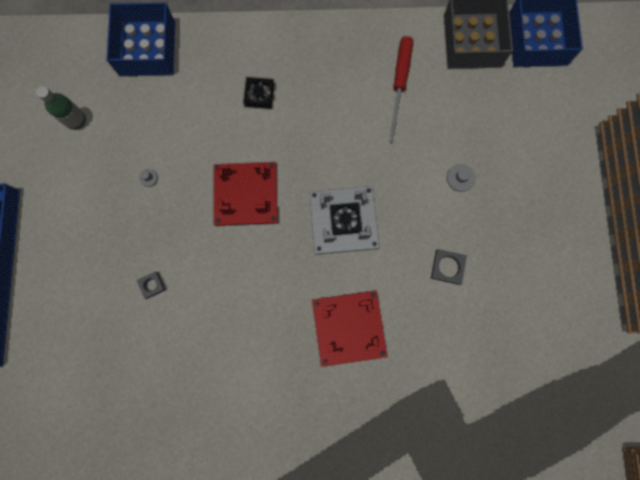

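Scene view: the grey nest with its fan is at about (303,275), the large spacer at (180,289) and the large cap at (195,367). In the top view they are at (345,218), (449,266) and (461,178). The small frame and small disc are on the other side, at top (151,285) and (148,178). Next I'll run the networks and triangulate.

```bash
cat >> h.py <<'E'
C={n:arm.get_calibration(n) for n in("scene","top")}
def proj(n,P):
    c=C[n];T=np.array(c["camera_from_world"]);P=np.atleast_2d(P)
    q=P@T[:3,:3].T+T[:3,3]; s=q[:,:2]/q[:,2:]; s=s*(1+c["k1"]*(s**2).sum(1,keepdims=True))
    return s*[c["fx"],c["fy"]]+[c["cx"],c["cy"]]
def ray(n,uv):
    c=C[n];T=np.array(c["camera_from_world"])
    K=np.array([[c["fx"],0,c["cx"]],[0,c["fy"],c["cy"]],[0,0,1]])
    s=cv2.undistortPoints(np.array([[uv]],float),K,np.array([c["k1"],0,0,0.]))[0,0]
    R=T[:3,:3]; return -R.T@T[:3,3], R.T@np.r_[s,1]
def onplane(n,uv,z):
    o,d=ray(n,uv); return o+d*(z-o[2])/d[2]
def tri(a,b):
    from scipy.optimize import least_squares
    r=least_squares(lambda P:np.r_[proj("scene",P)[0]-a,proj("top",P)[0]-b],[.4,0,0])
    return r.x,np.abs(r.fun).max()
E
python3 - <<'E'
from h import *
import pickle
D={}
for n in("scene","top"):
    arm.get_image(n)
    for k in("nest","fan","spacer","cap"):
        p=arm.pinpoint(n,k); s=arm.silhouettes(n,k)
        D[n,k]=(p,s)
        print(n,k,[(np.round(x["xy"],1).tolist(),round(x["conf"],2)) for x in p],[(np.round(x["extent"],1).tolist(),round(x["conf"],2)) for x in s])
pickle.dump(D,open("d.pkl","wb"))
print(arm.read_state()["clock"])
E
```

```text
scene nest [([249.6, 230.1], 0.95), ([301.5, 284.8], 0.91), ([400.7, 266.1], 0.73)] [([304.4, 278.6, 96.1, 78.4], 0.82), ([405.9, 257.9, 93.0, 68.5], 0.56)]
scene fan [([301.0, 277.4], 0.62)] [([301.1, 272.4, 41.9, 30.4], 0.59)]
scene spacer [([178.4, 290.3], 0.55), ([299.2, 285.0], 0.48)] [([179.4, 289.9, 35.1, 36.9], 0.6)]
scene cap [([197.3, 368.9], 0.72)] []
top nest [([341.8, 219.3], 0.83), ([245.2, 196.5], 0.59), ([349.4, 329.5], 0.57)] [([245.2, 195.3, 62.2, 62.7], 0.8), ([343.9, 218.2, 72.1, 64.7], 0.67), ([349.9, 328.9, 77.1, 74.3], 0.61), ([346.9, 216.9, 31.9, 33.9], 0.34)]
top fan [([345.1, 219.4], 0.66)] [([346.1, 217.4, 33.5, 31.4], 0.7)]
top spacer [([447.4, 266.0], 0.59)] [([448.9, 266.9, 36.1, 36.0], 0.77)]
top cap [([458.9, 175.7], 0.97)] [([463.1, 180.6, 31.5, 32.9], 0.56)]
1.0
```

Run:
```python
from h import *
import pickle
D=pickle.load(open("d.pkl","rb"))
for k,i in(("nest",1),("fan",0),("spacer",0),("cap",0)):
    print(k,tri(D["scene",k][0][i]["xy"],D["top",k][0][0]["xy"]))
    print("  z0:",onplane("top",D["top",k][0][0]["xy"],0))
for k in("spacer","fan"):
    for n in("top","scene"):
        m=D[n,k][1][0]["mask"].astype(np.uint8)
        print(k,n,cv2.minAreaRect(cv2.findNonZero(m)),m.sum())
t=cv2.imread("pics/top0.png");s=cv2.imread("pics/scene0.png")
def crop(im,x,y,w=80,h=60): return cv2.resize(im[y-h//2:y+h//2,x-w//2:x+w//2],(400,300),interpolation=cv2.INTER_CUBIC)
cv2.imwrite("pics/c1.png",np.vstack([np.hstack([crop(t,449,266),crop(t,461,178)]),np.hstack([crop(s,180,289),crop(s,195,367)])]))
```

```text
nest (array([ 0.54310951, -0.05268599, -0.00238617]), np.float64(1.918505854827913))
  z0: [ 0.54427011 -0.04937034  0.        ]
fan (array([ 0.54100081, -0.05496031,  0.01202197]), np.float64(0.27384696386883434))
  z0: [ 0.54395084 -0.05507396  0.        ]
spacer (array([ 0.45732115, -0.22663348,  0.00518305]), np.float64(1.1782993557483792))
  z0: [ 0.45859114 -0.22598339  0.        ]
cap (array([ 0.61692741, -0.25759959,  0.00129896]), np.float64(0.3734721591335983))
  z0: [ 0.61756691 -0.25733463  0.        ]
spacer top ((449.4344177246094, 266.84466552734375), (32.32361602783203, 32.089725494384766), 10.784297943115234) 681
spacer scene ((179.29617309570312, 289.0216369628906), (27.493032455444336, 34.019569396972656), 78.2317123413086) 830
fan top ((345.1758728027344, 218.1103515625), (32.470787048339844, 30.892921447753906), 85.2363510131836) 967
fan scene ((301.5000305175781, 272.50006103515625), (30.857736587524414, 40.69643783569336), 63.43495178222656) 820
```

View pics/c1.png

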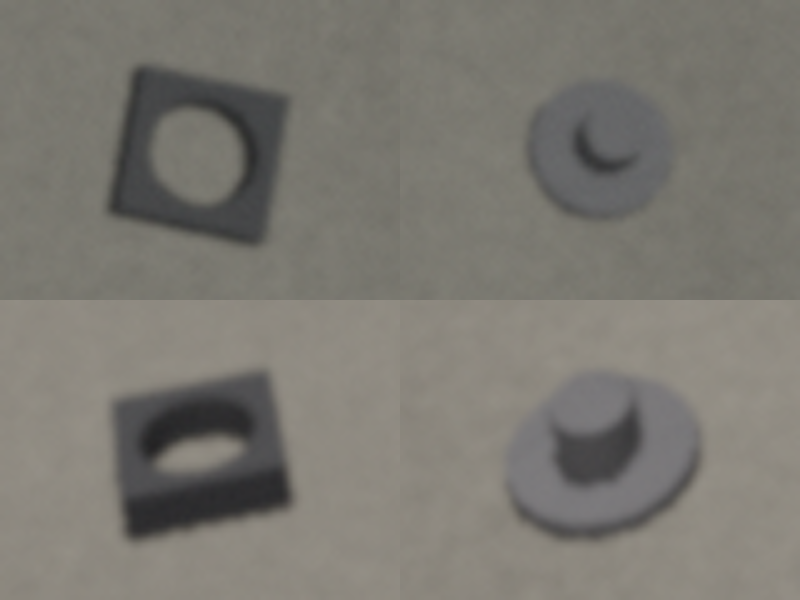

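```bash
cat > fit.py <<'E'
from h import *
from scipy.optimize import minimize
S=6
def mask(n,im,cx,cy,w=60,h=60):
    x0,y0=int(cx)-w//2,int(cy)-h//2
    c=cv2.resize(im[y0:y0+h,x0:x0+w],None,fx=S,fy=S,interpolation=cv2.INTER_CUBIC)
    lab=cv2.GaussianBlur(cv2.cvtColor(c,cv2.COLOR_BGR2LAB),(0,0),3).astype(float)
    b=np.median(np.r_[lab[:8].reshape(-1,3),lab[-8:].reshape(-1,3),lab[:,:8].reshape(-1,3),lab[:,-8:].reshape(-1,3)],0)
    d=np.linalg.norm(lab-b,axis=2); d8=np.clip(d*3,0,255).astype(np.uint8)
    t,m=cv2.threshold(d8,0,255,cv2.THRESH_OTSU)
    cs,_=cv2.findContours(m,cv2.RETR_EXTERNAL,cv2.CHAIN_APPROX_NONE)
    o=np.zeros_like(m); cv2.drawContours(o,[max(cs,key=cv2.contourArea)],-1,255,-1)
    return (x0,y0),c,o
def hull(n,P,org):
    q=(proj(n,P)-org+0.5)*S-0.5
    return cv2.convexHull((q*16).astype(np.int32).reshape(-1,1,2))
def render(n,parts,org,shape):
    m=np.zeros(shape,np.uint8)
    for P in parts: cv2.fillConvexPoly(m,hull(n,P,org),255,cv2.LINE_AA,4)
    return m
def box(x,y,z,yaw,w,h):
    c,s=np.cos(yaw),np.sin(yaw);R=np.array([[c,-s],[s,c]])
    q=(np.array([[1,1],[1,-1],[-1,-1],[-1,1]])*w/2)@R.T+[x,y]
    return np.vstack([np.c_[q,np.full(4,z)],np.c_[q,np.full(4,z+h)]])
def cyl(x,y,z,r,h):
    a=np.linspace(0,2*np.pi,48,endpoint=False);q=np.c_[x+r*np.cos(a),y+r*np.sin(a)]
    return np.vstack([np.c_[q,np.full(48,z)],np.c_[q,np.full(48,z+h)]])
def spacer(p): return [box(p[0],p[1],p[2],p[3],.05,.016)]
def cap(p): return [cyl(p[0],p[1],p[2],.025,.006),cyl(p[0],p[1],p[2]+.006,.011,.018)]
def fit(model,p0,ims,cen,views=("scene","top"),step=None):
    M={n:mask(n,ims[n],*cen[n]) for n in views}
    f=lambda p:sum(cv2.absdiff(render(n,model(p),M[n][0],M[n][2].shape),M[n][2]).sum()/255/S/S for n in views)
    best=None
    for k in range(3):
        r=minimize(f,p0,method="Nelder-Mead",options=dict(initial_simplex=np.vstack([p0]+[np.array(p0)+np.eye(len(p0))[i]*step[i] for i in range(len(p0))]),maxiter=400)); p0=r.x
    tiles=[]
    for n in views:
        c=M[n][1].copy(); cv2.drawContours(c,cv2.findContours(M[n][2],0,1)[0],-1,(0,255,255),1)
        for P in model(p0): cv2.polylines(c,[hull(n,P,M[n][0])],True,(0,0,255),1,cv2.LINE_AA,4)
        tiles.append(c)
    return p0,r.fun,np.hstack(tiles)
E
python3 - <<'E'
from fit import *
ims={n:cv2.imread(f"pics/{n}0.png") for n in("scene","top")}
p,e,a=fit(spacer,[.457,-.2266,0,-.2],ims,dict(scene=(180,289),top=(449,266)),step=[.005,.005,.005,.1]); print(p,np.degrees(p[3]),e)
p,e,b=fit(cap,[.617,-.2576,0],ims,dict(scene=(195,367),top=(461,178)),step=[.005,.005,.005]); print(p,e)
cv2.imwrite("pics/f1.png",cv2.resize(np.vstack([a,b]),(600,600)))
E
```

```text
[ 0.45659662 -0.22524527 -0.00205416 -0.24501449] -14.03829593400519 52.261328976034854
[ 0.61486617 -0.26061214 -0.00797855] 863.986165577342
```

View pics/f1.png

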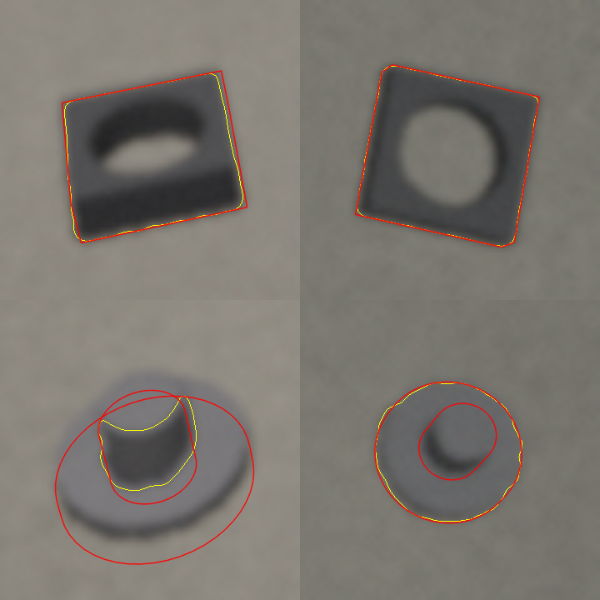

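The spacer fit sits on its outline in both views. The cap's mask failed in the scene view because of low contrast, so I'll use chroma there. I'll fit the nest and fan too.

```bash
sed -i 's/    b=np.median/    lab=lab*WT\n    b=np.median/; s/^S=6/S=6\nWT=np.array([1,1,1.])/' fit.py
python3 - <<'E'
import fit as F
from fit import *
ims={n:cv2.imread(f"pics/{n}0.png") for n in("scene","top")}
F.WT=np.array([.15,3,5.])
p,e,b=fit(cap,[.617,-.2576,0],ims,dict(scene=(195,367),top=(461,178)),step=[.005,.005,.005]); print(p,e)
def crop(im,x,y,w=100,h=100): return cv2.resize(im[y-h//2:y+h//2,x-w//2:x+w//2],(400,400),interpolation=cv2.INTER_CUBIC)
cv2.imwrite("pics/f2.png",np.vstack([cv2.resize(b,(400,200)).repeat(1,0) if 0 else cv2.copyMakeBorder(cv2.resize(b,(400,200)),0,0,0,400,0),np.hstack([crop(ims["scene"],303,275),crop(ims["top"],345,218)])]))
E
```

```text
[ 0.61398336 -0.25946731 -0.00159471] 103.22211328976036
```

View pics/f2.png

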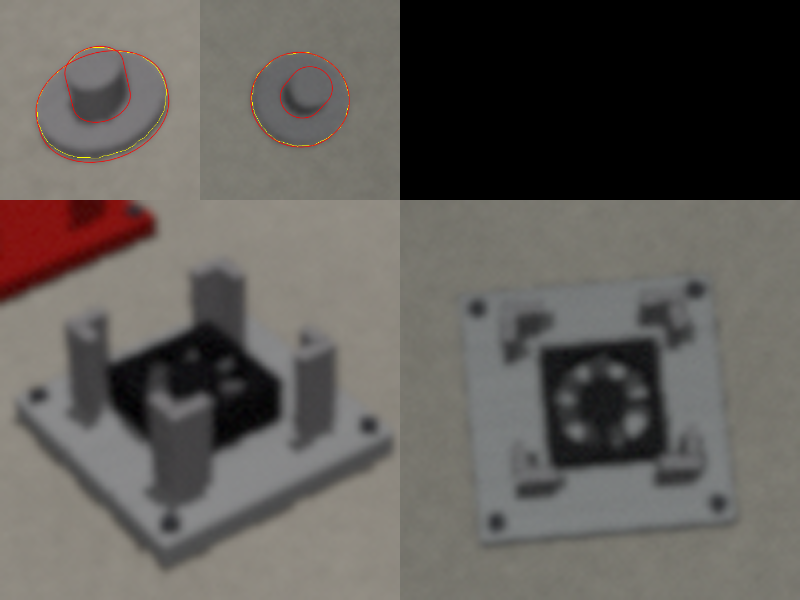

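Run:
```python
import fit as F
from fit import *
ims={n:cv2.imread(f"pics/{n}0.png") for n in("scene","top")}
F.WT=np.array([.3,3,4.]); F.mask.__defaults__=(106,106)
def rb(x,y,z,yaw,cx,cy,wx,wy,h):
    c,s=np.cos(yaw),np.sin(yaw);R=np.array([[c,-s],[s,c]])
    q=(np.array([[1,1],[1,-1],[-1,-1],[-1,1]])*[wx/2,wy/2]+[cx,cy])@R.T+[x,y]
    return np.vstack([np.c_[q,np.full(4,z)],np.c_[q,np.full(4,z+h)]])
def nest(p):
    L=[box(p[0],p[1],p[2],p[3],.11,.012)]
    for sx in(1,-1):
        for sy in(1,-1):
            L.append(rb(p[0],p[1],p[2]+.012,p[3],sx*.035,sy*.0295,.006,.017,.04))
            L.append(rb(p[0],p[1],p[2]+.012,p[3],sx*.0295,sy*.035,.017,.006,.04))
    return L
cen=dict(scene=(303,280),top=(345,218))
p,e,a=fit(nest,[.542,-.053,0,.05],ims,cen,step=[.005,.005,.005,.1]); print("nest",p,np.degrees(p[3]),e)
# fan: dark mask in top; box with z fixed
pf=[]
def fan(q): return [box(q[0],q[1],.012,q[2],.05,.02)]
t=ims["top"]
m=(cv2.GaussianBlur(cv2.resize(t,None,fx=6,fy=6,interpolation=cv2.INTER_CUBIC),(0,0),3).max(2)<70).astype(np.uint8)
w=m[6*190:6*248,6*318:6*376]; w=cv2.morphologyEx(w,cv2.MORPH_OPEN,np.ones((30,30)))
c=max(cv2.findContours(w,0,1)[0],key=cv2.contourArea); r=cv2.minAreaRect(cv2.convexHull(c)); r2=((r[0][0]+.5)/6-.5+318,(r[0][1]+.5)/6-.5+190)
print("fan px",r2,r[1][0]/6,r[1][1]/6,r[2],"at z .027",onplane("top",r2,.027))
print(proj("top",[[p[0],p[1],.032]]))
cv2.imwrite("pics/f3.png",cv2.resize(a,(800,400)))
```

```text
nest [ 0.5432787  -0.05226074 -0.00738258  0.06201961] 3.553461996000619 3365.7323529411765
fan px (345.7472661336263, 218.63661193847656) 30.767064412434895 30.012601216634113 84.80557250976562 at z .027 [ 0.53913945 -0.0549367   0.027     ]
[[344.18506819 215.58706612]]
```

View pics/f3.png

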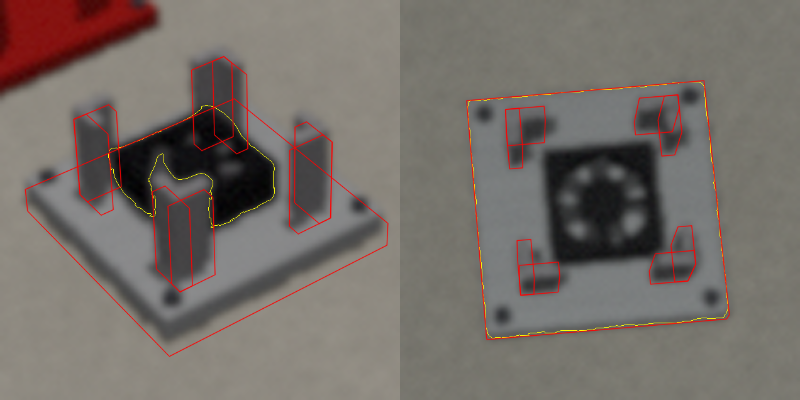

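Run:
```python
import fit as F
from fit import *
ims={n:cv2.imread(f"pics/{n}0.png") for n in("scene","top")}
F.WT=np.array([.3,3,4.]); F.mask.__defaults__=(106,106)
def rb(x,y,z,yaw,cx,cy,wx,wy,h):
    c,s=np.cos(yaw),np.sin(yaw);R=np.array([[c,-s],[s,c]])
    q=(np.array([[1,1],[1,-1],[-1,-1],[-1,1]])*[wx/2,wy/2]+[cx,cy])@R.T+[x,y]
    return np.vstack([np.c_[q,np.full(4,z)],np.c_[q,np.full(4,z+h)]])
def nest(p):
    z=0
    L=[box(p[0],p[1],z,p[2],.11,.012)]
    for sx in(1,-1):
        for sy in(1,-1):
            L.append(rb(p[0],p[1],z+.012,p[2],sx*.035,sy*.0295,.006,.017,.04))
            L.append(rb(p[0],p[1],z+.012,p[2],sx*.0295,sy*.035,.017,.006,.04))
    return L
cen=dict(scene=(303,280),top=(345,218))
p,e,a=fit(nest,[.542,-.053,.05],ims,cen,views=("top",),step=[.005,.005,.1]); print("nest",p,np.degrees(p[2]),e)
b=ims["scene"][227:333,250:356]; b=cv2.resize(b,None,fx=6,fy=6,interpolation=cv2.INTER_CUBIC)
for P in nest(p)+[box(.539,-.055,.012,p[2],.05,.02)]: cv2.polylines(b,[hull("scene",P,(250,227))],True,(0,0,255),1,cv2.LINE_AA,4)
for P in [box(.539,-.055,.012,p[2],.05,.02)]: cv2.polylines(a,[hull("top",P,(345-53,218-53))],True,(0,255,0),1,cv2.LINE_AA,4)
cv2.imwrite("pics/f4.png",cv2.resize(np.hstack([b,a]),(800,400)))
```

```text
nest [ 0.54219282 -0.05176291  0.063944  ] 3.663721250345772 133.53235294117647
```

View pics/f4.png

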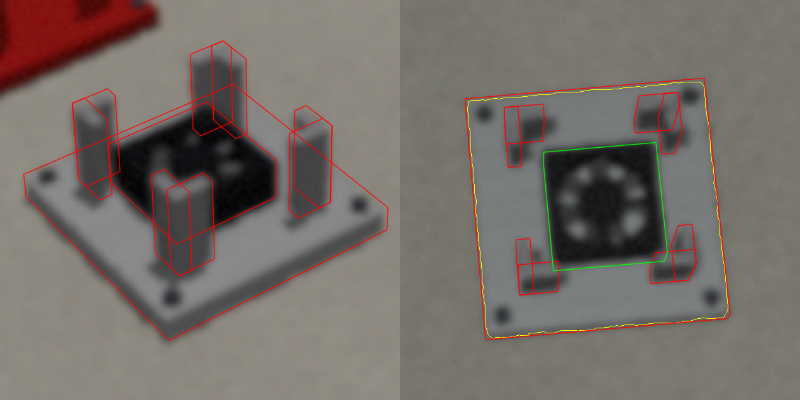

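```bash
cat > go.py <<'E'
from h import *
from scipy.spatial.transform import Rotation as Ro
import sys
# target TCP xyz, jaw angle deg (world), tool straight down
def rel(x,y,z,jaw):
    s=arm.read_state(); R=Ro.from_euler("xyz",s["tcp_rot"],degrees=True); T=Ro.from_euler("xyz",[-90,0,jaw-90],degrees=True)
    print("clock",s["clock"],"pos",np.round(s["tool_pos"],4),"rot",np.round(s["tcp_rot"],2),"F",np.round(s["contact_force"],1),"open",round(s["opening"],4))
    print("dp",np.round(R.inv().apply(np.array([x,y,z])-s["tool_pos"])*1000,1),"rot",np.round((R.inv()*T).as_rotvec(degrees=True)/5,2))
if __name__=="__main__": rel(*map(float,sys.argv[1:5]))
E
python3 go.py .4566 -.2252 .26 -14.04; python3 -c "
from station import arm;print([a for a in dir(arm) if a[0]!='_'])"
```

```text
clock 1.0 pos [ 0.2138 -0.452   0.4047] rot [ -90.      0.   -154.69] F [-0.8 -0.4  0. ] open 0.0854
dp [-316.5  144.7 -101.2] rot [ -0.   -10.13   0.  ]
['PlanningError', 'finish_job', 'get_calibration', 'get_image', 'pinch_z', 'pinpoint', 'read_state', 'silhouettes']
```

Emit:
jog_arm:
  commands:
    - {"dp":[-40,18,-13],"rotation":[0,-1.3,0]}
    - {"dp":[-80,36,-26],"rotation":[0,-2.6,0]}
    - {"dp":[-119,54,-38],"rotation":[0,-3.8,0]}
    - {"dp":[-158,72,-50],"rotation":[0,-5.1,0]}
    - {"dp":[-198,90,-63],"rotation":[0,-6.3,0]}
    - {"dp":[-237,108,-76],"rotation":[0,-7.6,0]}
    - {"dp":[-277,126,-89],"rotation":[0,-8.9,0]}
    - {"dp":[-316.5,144.7,-101.2],"rotation":[0,-10.13,0]}
    - {"dp":[-316.5,144.7,-101.2],"rotation":[0,-10.13,0]}
    - {"dp":[-316.5,144.7,-101.2],"rotation":[0,-10.13,0]}
    - {"dp":[-316.5,144.7,-101.2],"rotation":[0,-10.13,0]}
    - {"dp":[-316.5,144.7,-101.2],"rotation":[0,-10.13,0]}
  hand: 1
  force: 40

```text
clock: 2.0
tool_pos: [0.4565, -0.2253, 0.2601]
tcp_rot: [-90.0, -0.0, -104.0]
contact_force: [1.2, -0.3, -0.1]
opening: 0.0858
```

```bash
python3 go.py .4566 -.2252 .173 -14.04
python3 - <<'E'
from h import *
t=arm.get_image("top");s=arm.get_image("scene")
cv2.imwrite("pics/g1.png",np.hstack([cv2.resize(t[180:340,360:520],(400,400)),cv2.resize(s[190:350,100:260],(400,400))]))
E
```

```text
clock 2.0 pos [ 0.4565 -0.2253  0.2601] rot [-9.0020e+01 -2.0000e-02 -1.0403e+02] F [ 1.2 -0.3 -0.1] open 0.0858
dp [-0.1 87.1  0.1] rot [0. 0. 0.]
```

View pics/g1.png

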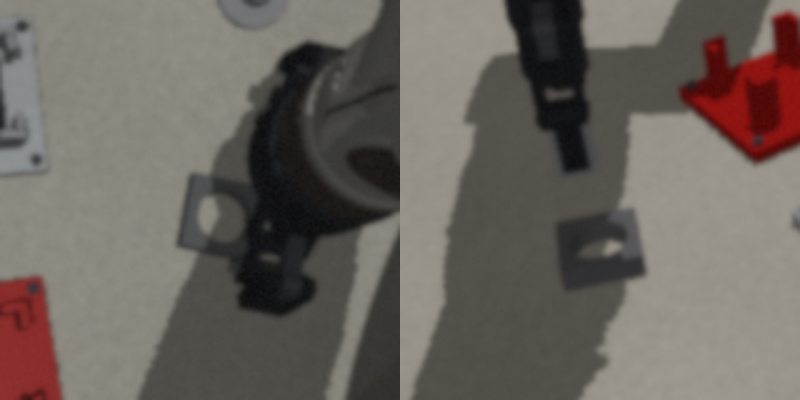

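The open gripper is above the spacer, with its fingers along the frame's sides. Going down now.

Emit:
jog_arm:
  commands:
    - {"dp":[0,25,0],"rotation":[0,0,0]}
    - {"dp":[0,50,0],"rotation":[0,0,0]}
    - {"dp":[0,68,0],"rotation":[0,0,0]}
    - {"dp":[0,80,0],"rotation":[0,0,0]}
    - {"dp":[0,86,0],"rotation":[0,0,0]}
    - {"dp":[0,86,0],"rotation":[0,0,0]}
    - {"dp":[0,86,0],"rotation":[0,0,0]}

```text
clock: 2.68
tool_pos: [0.4565, -0.226, 0.1747]
tcp_rot: [-90.0, -0.0, -104.1]
contact_force: [-0.0, -0.6, 0.5]
opening: 0.0852
```

Emit:
jog_arm:
  commands:
    - {"dp":[0,0,0],"rotation":[0,0,0]}
    - {"dp":[0,0,0],"rotation":[0,0,0]}
    - {"dp":[0,0,0],"rotation":[0,0,0]}
    - {"dp":[0,0,0],"rotation":[0,0,0]}
    - {"dp":[0,0,0],"rotation":[0,0,0]}
    - {"dp":[0,0,0],"rotation":[0,0,0]}
    - {"dp":[0,0,0],"rotation":[0,0,0]}
    - {"dp":[0,0,0],"rotation":[0,0,0]}
  hand: 0
  force: 35

```text
clock: 3.35
tool_pos: [0.4571, -0.2254, 0.1751]
tcp_rot: [-89.9, -0.0, -104.0]
contact_force: [-0.1, 0.7, 5.2]
opening: 0.0489
```

```bash
python3 go.py .4566 -.2252 .26 -14.04
python3 - <<'E'
from h import *
t=arm.get_image("top");s=arm.get_image("scene")
cv2.imwrite("pics/g2.png",np.hstack([cv2.resize(t[180:340,360:520],(400,400)),cv2.resize(s[190:350,100:260],(400,400))]))
E
```

```text
clock 3.35 pos [ 0.4571 -0.2254  0.1751] rot [-8.9880e+01 -4.0000e-02 -1.0403e+02] F [-0.1  0.7  5.2] open 0.0489
dp [ -0.  -84.9  -0.4] rot [-0.02  0.    0.01]
```

View pics/g2.png

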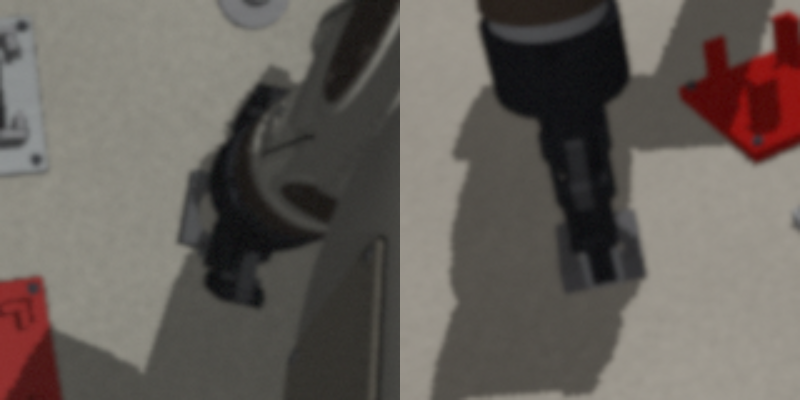

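The fingers stopped on the frame at 49 mm and are centred on it. I'll lift it and check.

Emit:
jog_arm:
  commands:
    - {"dp":[0,-20,0],"rotation":[0,0,0]}
    - {"dp":[0,-50,0],"rotation":[0,0,0]}
    - {"dp":[0,-85,0],"rotation":[0,0,0]}
    - {"dp":[0,-106,0],"rotation":[0,0,0]}
    - {"dp":[0,-106,0],"rotation":[0,0,0]}
    - {"dp":[0,-106,0],"rotation":[0,0,0]}

```text
clock: 3.95
tool_pos: [0.4571, -0.2253, 0.2814]
tcp_rot: [-89.8, -0.0, -104.0]
contact_force: [0.0, 0.1, -1.1]
opening: 0.0489
```

```bash
python3 go.py .541 -.0535 .28 3.66
```

```text
clock 3.95 pos [ 0.4571 -0.2253  0.2814] rot [-8.9790e+01 -4.0000e-02 -1.0403e+02] F [ 0.   0.1 -1.1] open 0.0489
dp [-187.     1.4   39.7] rot [-0.04 -3.54  0.02]
```

Emit:
jog_arm:
  commands:
    - {"dp":[-20,0,4],"rotation":[0,-0.4,0]}
    - {"dp":[-50,0,11],"rotation":[0,-1,0]}
    - {"dp":[-85,0.5,18],"rotation":[0,-1.6,0]}
    - {"dp":[-120,1,25.5],"rotation":[0,-2.3,0]}
    - {"dp":[-155,1.2,33],"rotation":[0,-2.9,0]}
    - {"dp":[-177,1.4,37.5],"rotation":[-0.04,-3.3,0.02]}
    - {"dp":[-187,1.4,39.7],"rotation":[-0.04,-3.54,0.02]}
    - {"dp":[-187,1.4,39.7],"rotation":[-0.04,-3.54,0.02]}
    - {"dp":[-187,1.4,39.7],"rotation":[-0.04,-3.54,0.02]}
    - {"dp":[-187,1.4,39.7],"rotation":[-0.04,-3.54,0.02]}

```text
clock: 4.78
tool_pos: [0.5397, -0.0544, 0.2777]
tcp_rot: [-90.3, 0.1, -86.4]
contact_force: [0.1, -0.4, -0.6]
opening: 0.049
```

```bash
python3 go.py .541 -.0535 .207 3.66
python3 - <<'E'
from h import *
from fit import box
t=arm.get_image("top");s=arm.get_image("scene")
o=[]
for n,im,x0,y0 in(("top",t,265,138),("scene",s,223,180)):
    c=cv2.resize(im[y0:y0+160,x0:x0+160],(400,400),interpolation=cv2.INTER_CUBIC)
    q=(proj(n,box(.541,-.0535,.28-.174,np.radians(3.66),.05,.016))-[x0,y0])*2.5
    for i in(0,4): cv2.polylines(c,[q[i:i+4].astype(np.int32)],True,(0,255,0),1)
    o.append(c)
cv2.imwrite("pics/g3.png",np.hstack(o))
E
```

```text
clock 4.7833 pos [ 0.5397 -0.0544  0.2777] rot [-90.31   0.11 -86.43] F [ 0.1 -0.4 -0.6] open 0.049
dp [-0.6 70.7  1.7] rot [ 0.06 -0.02 -0.02]
```

View pics/g3.png

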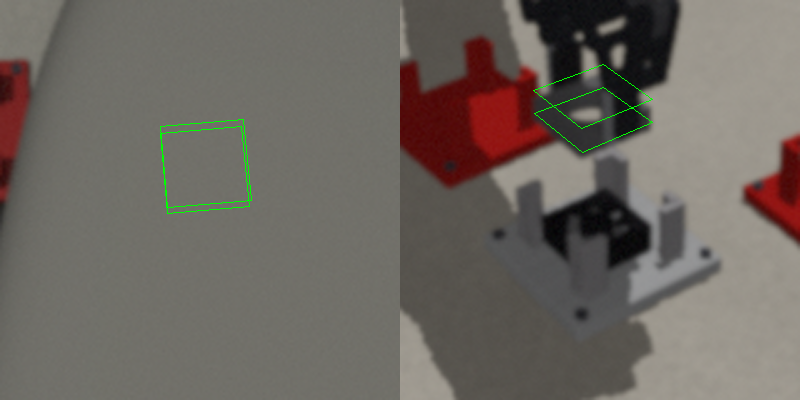

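In the scene view the held frame matches its predicted outline over the nest to within about 2 mm. The arm blocks the top view. I'll go partway down and recheck the pose.

Emit:
jog_arm:
  commands:
    - {"dp":[-0.6,5,1.7],"rotation":[0.06,-0.02,-0.02]}
    - {"dp":[-0.6,15,1.7],"rotation":[0.06,-0.02,-0.02]}
    - {"dp":[-0.6,25,1.7],"rotation":[0.06,-0.02,-0.02]}
    - {"dp":[-0.6,35,1.7],"rotation":[0.06,-0.02,-0.02]}
    - {"dp":[-0.6,42,1.7],"rotation":[0.06,-0.02,-0.02]}
    - {"dp":[-0.6,45,1.7],"rotation":[0.06,-0.02,-0.02]}
    - {"dp":[-0.6,45,1.7],"rotation":[0.06,-0.02,-0.02]}
    - {"dp":[-0.6,45,1.7],"rotation":[0.06,-0.02,-0.02]}

```text
clock: 5.55
tool_pos: [0.542, -0.0525, 0.2333]
tcp_rot: [-89.9, 0.0, -86.2]
contact_force: [0.5, 0.1, -0.9]
opening: 0.0489
```

```bash
python3 go.py .541 -.0535 .207 3.66
python3 - <<'E'
from h import *
from fit import box
s=arm.get_image("scene");p=arm.read_state()["tool_pos"]
o=[]
for n,im,x0,y0 in(("scene",s,243,210),):
    c=cv2.resize(im[y0:y0+120,x0:x0+120],(600,600),interpolation=cv2.INTER_CUBIC)
    q=(proj(n,box(p[0],p[1],p[2]-.174,np.radians(3.66),.05,.016))-[x0,y0])*5
    for i in(0,4): cv2.polylines(c,[q[i:i+4].astype(np.int32)],True,(0,255,0),1)
    o.append(c)
cv2.imwrite("pics/g4.png",np.hstack(o))
E
```

```text
clock 5.55 pos [ 0.542  -0.0525  0.2333] rot [-8.992e+01  3.000e-02 -8.623e+01] F [ 0.5  0.1 -0.9] open 0.0489
dp [ 0.9 26.3 -1.1] rot [-0.02  0.02 -0.01]
```

View pics/g4.png

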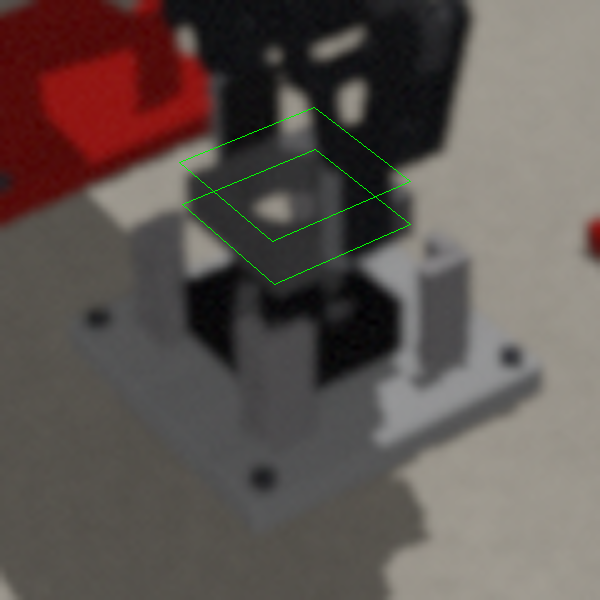

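Emit:
jog_arm:
  commands:
    - {"dp":[0.9,5,-1],"rotation":[0,0,0]}
    - {"dp":[0.9,11,-1],"rotation":[0,0,0]}
    - {"dp":[0.9,17,-1],"rotation":[0,0,0]}
    - {"dp":[0.9,21,-1],"rotation":[0,0,0]}
    - {"dp":[0.9,24,-1],"rotation":[0,0,0]}
    - {"dp":[0.9,26,-1],"rotation":[0,0,0]}
    - {"dp":[0.9,26,-1],"rotation":[0,0,0]}
    - {"dp":[0.9,26,-1],"rotation":[0,0,0]}
    - {"dp":[0.9,26,-1],"rotation":[0,0,0]}

```text
clock: 6.35
tool_pos: [0.5412, -0.0536, 0.2076]
tcp_rot: [-89.9, 0.0, -86.2]
contact_force: [0.1, -0.2, -0.7]
opening: 0.0493
```

```bash
python3 go.py .541 -.0535 .206 3.66
python3 - <<'E'
from h import *
from fit import box
s=arm.get_image("scene");p=arm.read_state()["tool_pos"]
o=[]
for n,im,x0,y0 in(("scene",s,243,210),):
    c=cv2.resize(im[y0:y0+120,x0:x0+120],(600,600),interpolation=cv2.INTER_CUBIC)
    o.append(c)
cv2.imwrite("pics/g5.png",np.hstack(o))
E
```

```text
clock 6.35 pos [ 0.5412 -0.0536  0.2076] rot [-8.986e+01  2.000e-02 -8.624e+01] F [ 0.1 -0.2 -0.7] open 0.0493
dp [-0.1  1.6 -0.2] rot [-0.03  0.02 -0.  ]
```

View pics/g5.png

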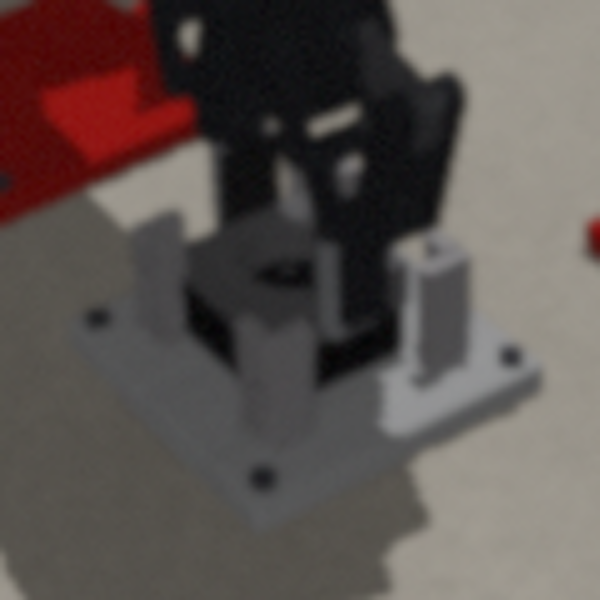

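The frame is just above the fan between the guides, with no contact yet. Two more mm down.

Emit:
jog_arm:
  commands:
    - {"dp":[0,1,0],"rotation":[0,0,0]}
    - {"dp":[0,1.8,0],"rotation":[0,0,0]}
    - {"dp":[0,1.8,0],"rotation":[0,0,0]}
    - {"dp":[0,1.8,0],"rotation":[0,0,0]}

```text
clock: 6.73
tool_pos: [0.5412, -0.0535, 0.2072]
tcp_rot: [-89.8, 0.0, -86.2]
contact_force: [-3.0, -0.1, 7.9]
opening: 0.049
```

Contact is 8 N, so the frame is on the fan. Releasing and rising.

Emit:
jog_arm:
  commands:
    - {"dp":[0,0,0],"rotation":[0,0,0]}
    - {"dp":[0,0,0],"rotation":[0,0,0]}
    - {"dp":[0,0,0],"rotation":[0,0,0]}
    - {"dp":[0,0,0],"rotation":[0,0,0]}
    - {"dp":[0,0,0],"rotation":[0,0,0]}
    - {"dp":[0,0,0],"rotation":[0,0,0]}
  hand: 0.85

```text
clock: 7.23
tool_pos: [0.5411, -0.0535, 0.2056]
tcp_rot: [-89.9, 0.0, -86.2]
contact_force: [-0.1, -0.3, 1.2]
opening: 0.0724
```

Emit:
jog_arm:
  commands:
    - {"dp":[0,-10,0],"rotation":[0,0,0]}
    - {"dp":[0,-30,0],"rotation":[0,0,0]}
    - {"dp":[0,-60,0],"rotation":[0,0,0]}
    - {"dp":[0,-85,0],"rotation":[0,0,0]}
    - {"dp":[0,-85,0],"rotation":[0,0,0]}

```text
clock: 7.65
tool_pos: [0.543, -0.0538, 0.2971]
tcp_rot: [-89.3, -0.1, -86.2]
contact_force: [0.2, 0.4, 0.8]
opening: 0.0727
```

```bash
python3 go.py .614 -.2595 .27 -22.9
```

```text
clock 7.65 pos [ 0.543  -0.0538  0.2971] rot [-8.928e+01 -7.000e-02 -8.624e+01] F [0.2 0.4 0.8] open 0.0727
dp [209.9  28.1  57. ] rot [-0.15  5.33 -0.02]
```

Emit:
jog_arm:
  commands:
    - {"dp":[30,3,8],"rotation":[0,0.8,0]}
    - {"dp":[68,6,19],"rotation":[0,1.7,0]}
    - {"dp":[106,10,30],"rotation":[0,2.7,0]}
    - {"dp":[144,14,40],"rotation":[0,3.7,0]}
    - {"dp":[180,18,51],"rotation":[0,4.6,0]}
    - {"dp":[203,20,57],"rotation":[0,5.1,0]}
    - {"dp":[210.3,20.6,59],"rotation":[-0.03,5.33,0]}
    - {"dp":[210.3,20.6,59],"rotation":[-0.03,5.33,0]}
    - {"dp":[210.3,20.6,59],"rotation":[-0.03,5.33,0]}
    - {"dp":[210.3,20.6,59],"rotation":[-0.03,5.33,0]}
    - {"dp":[210.3,20.6,59],"rotation":[-0.03,5.33,0]}
  hand: 0.7

```text
clock: 8.57
tool_pos: [0.6135, -0.2579, 0.2706]
tcp_rot: [-90.1, 0.1, -112.7]
contact_force: [-0.2, 0.5, -0.2]
opening: 0.06
```

```bash
python3 go.py .614 -.2595 .182 -22.9
python3 - <<'E'
from h import *
from fit import box
o=[]
for n,x0,y0,k in(("top",305,178,5),("scene",263,220,5)):
    im=arm.get_image(n)
    c=cv2.resize(im[y0:y0+80,x0:x0+80],(400,400),interpolation=cv2.INTER_CUBIC)
    q=(proj(n,box(.541,-.0535,.032,np.radians(3.66),.05,.016))-[x0,y0]+.5)*k
    for i in(0,4): cv2.polylines(c,[q[i:i+4].astype(np.int32)],True,(0,255,0),1)
    o.append(c)
    cv2.imwrite(f"pics/{n}6.png",im)
cv2.imwrite("pics/g6.png",np.hstack(o))
E
```

```text
clock 8.5667 pos [ 0.6135 -0.2579  0.2706] rot [-9.0070e+01  6.0000e-02 -1.1275e+02] F [-0.2  0.5 -0.2] open 0.06
dp [ 1.4 88.6  1.2] rot [ 0.01  0.03 -0.01]
```

View pics/g6.png

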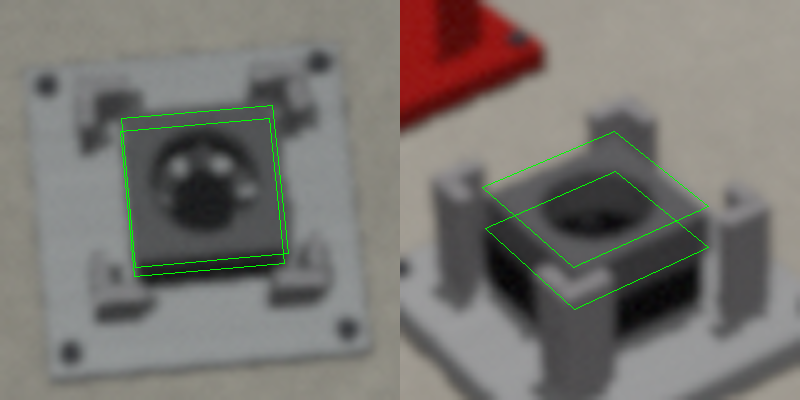

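View pics/scene6.png

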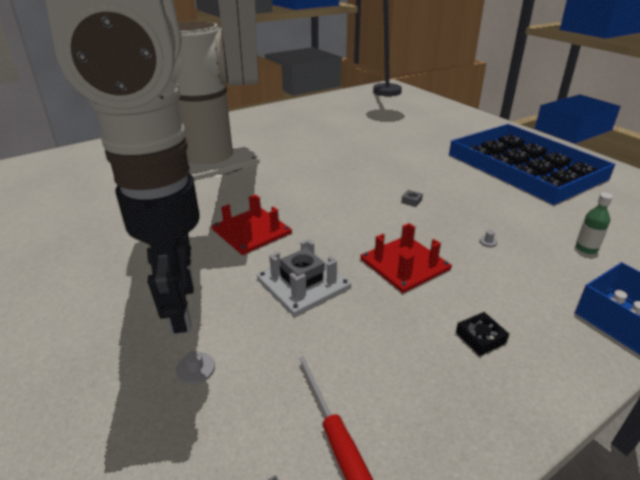

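The frame lies flat and square on the fan in both views, within about 2 mm of the outline I planned. Now down on the cap's boss.

Emit:
jog_arm:
  commands:
    - {"dp":[1.4,25,1.2],"rotation":[0,0,0]}
    - {"dp":[1.4,50,1.2],"rotation":[0,0,0]}
    - {"dp":[1.4,70,1.2],"rotation":[0,0,0]}
    - {"dp":[1.4,82,1.2],"rotation":[0,0,0]}
    - {"dp":[1.4,88,1.2],"rotation":[0,0,0]}
    - {"dp":[1.4,88,1.2],"rotation":[0,0,0]}
    - {"dp":[1.4,88,1.2],"rotation":[0,0,0]}
    - {"dp":[1.4,88,1.2],"rotation":[0,0,0]}

```text
clock: 9.33
tool_pos: [0.6149, -0.2614, 0.1839]
tcp_rot: [-89.9, 0.0, -112.9]
contact_force: [0.0, -0.2, -0.3]
opening: 0.0594
```

```bash
python3 go.py .614 -.2595 .182 -22.9
python3 - <<'E'
from h import *
o=[]
for n,x0,y0 in(("top",400,120),("scene",145,290)):
    im=arm.get_image(n)
    o.append(cv2.resize(im[y0:y0+120,x0:x0+110],(400,436),interpolation=cv2.INTER_CUBIC))
cv2.imwrite("pics/g7.png",np.hstack(o))
E
```

```text
clock 9.3333 pos [ 0.6149 -0.2614  0.1839] rot [-8.9890e+01  4.0000e-02 -1.1287e+02] F [ 0.  -0.2 -0.3] open 0.0594
dp [-1.4  1.9 -1.6] rot [-0.02  0.01 -0.01]
```

View pics/g7.png

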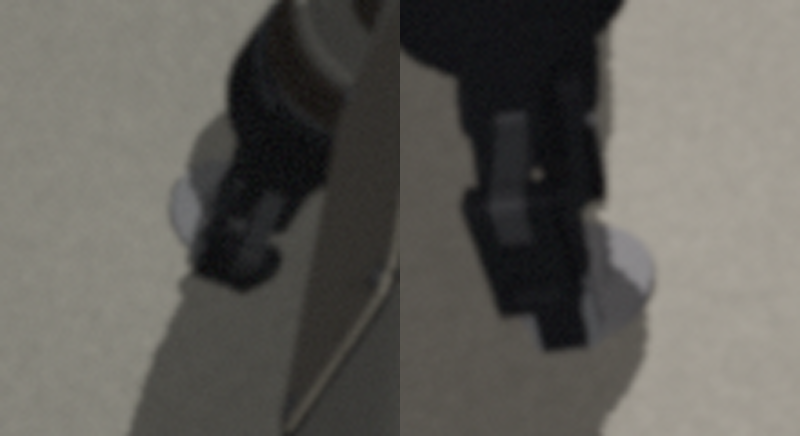

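Run:
```python
from h import *
u=np.array([np.cos(np.radians(-22.9)),np.sin(np.radians(-22.9)),0])
v=np.array([-u[1],u[0],0])
p=arm.read_state()["tool_pos"]*[1,1,0]
for r in(.03,.04):
  for w in(-.011,0,.011): print(r,w,(proj("scene",p+u*r+v*w+[0,0,.015])[0]-[145,290])*3.636+[400,0])
print((proj("scene",[.614,-.2595,.0])[0]-[145,290])*3.636+[400,0])
```

```text
0.03 -0.011 [535.11842072 334.53448868]
0.03 0 [568.28641231 330.14734507]
0.03 0.011 [601.33528309 325.75623546]
0.04 -0.011 [533.16916399 358.71777561]
0.04 0 [566.81175335 354.2212698 ]
0.04 0.011 [600.33238046 349.71972229]
[583.8011038  286.09107501]
```

The finger is where the kinematics put it. A small sideways correction, then close.

Emit:
jog_arm:
  commands:
    - {"dp":[-1.2,1,-1.2],"rotation":[0,0,0]}
    - {"dp":[-1.2,1,-1.2],"rotation":[0,0,0]}
    - {"dp":[-1.2,1,-1.2],"rotation":[0,0,0]}
    - {"dp":[-1.2,1,-1.2],"rotation":[0,0,0]}
    - {"dp":[-1.2,1,-1.2],"rotation":[0,0,0]}
    - {"dp":[-1.2,1,-1.2],"rotation":[0,0,0]}
    - {"dp":[-1.2,1,-1.2],"rotation":[0,0,0]}
    - {"dp":[-1.2,1,-1.2],"rotation":[0,0,0]}
    - {"dp":[-1.2,1,-1.2],"rotation":[0,0,0]}
    - {"dp":[-1.2,1,-1.2],"rotation":[0,0,0]}
  hand: 0
  force: 35

```text
clock: 10.27
tool_pos: [0.6137, -0.2597, 0.1817]
tcp_rot: [-90.0, 0.0, -112.9]
contact_force: [-0.7, 0.6, 4.2]
opening: 0.0203
```

```bash
python3 go.py .614 -.2595 .30 -22.9
```

```text
clock 10.2667 pos [ 0.6137 -0.2597  0.1817] rot [-9.0010e+01  5.0000e-02 -1.1289e+02] F [-0.7  0.6  4.2] open 0.0203
dp [  -0.4 -118.3    0.2] rot [ 0.    0.   -0.01]
```

Emit:
jog_arm:
  commands:
    - {"dp":[0,-15,0],"rotation":[0,0,0]}
    - {"dp":[0,-40,0],"rotation":[0,0,0]}
    - {"dp":[0,-75,0],"rotation":[0,0,0]}
    - {"dp":[0,-105,0],"rotation":[0,0,0]}
    - {"dp":[0,-118,0],"rotation":[0,0,0]}
    - {"dp":[0,-118,0],"rotation":[0,0,0]}
    - {"dp":[0,-118,0],"rotation":[0,0,0]}
    - {"dp":[0,-118,0],"rotation":[0,0,0]}

```text
clock: 10.93
tool_pos: [0.6129, -0.2595, 0.2968]
tcp_rot: [-90.3, 0.0, -112.9]
contact_force: [0.0, 0.5, -1.1]
opening: 0.0203
```

```bash
python3 go.py .541 -.0535 .30 3.66
python3 - <<'E'
from h import *
from fit import cap
im=arm.get_image("scene"); p=arm.read_state()["tool_pos"]; x0,y0=120,200
c=cv2.resize(im[y0:y0+120,x0:x0+120],(600,600),interpolation=cv2.INTER_CUBIC)
for P in cap([p[0],p[1],p[2]-.182]): cv2.polylines(c,[cv2.convexHull(((proj("scene",P)-[x0,y0]+.5)*5).astype(np.int32))],True,(0,255,0),1)
cv2.imwrite("pics/g8.png",c)
E
```

```text
clock 10.9333 pos [ 0.6129 -0.2595  0.2968] rot [-9.0280e+01  4.0000e-02 -1.1289e+02] F [ 0.   0.5 -1.1] open 0.0203
dp [-161.8   -2.4 -146.4] rot [ 0.05 -5.31 -0.02]
```

View pics/g8.png

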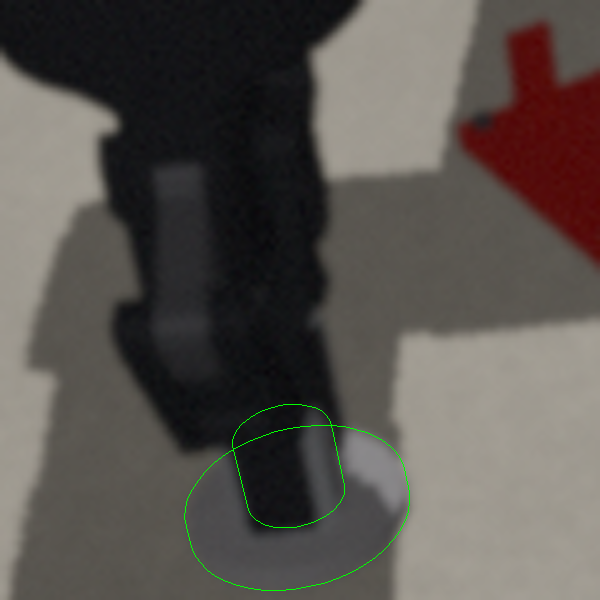

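The cap is held flat and matches the predicted outline. Carrying it to above the nest.

Emit:
jog_arm:
  commands:
    - {"dp":[-15,0,-14],"rotation":[0,-0.5,0]}
    - {"dp":[-40,-0.5,-36],"rotation":[0,-1.3,0]}
    - {"dp":[-66,-1,-60],"rotation":[0,-2.2,0]}
    - {"dp":[-92,-1,-83],"rotation":[0,-3.0,0]}
    - {"dp":[-118,-1,-107],"rotation":[0,-3.9,0]}
    - {"dp":[-142,-1,-128],"rotation":[0,-4.7,0]}
    - {"dp":[-156,-1,-141],"rotation":[0,-5.1,0]}
    - {"dp":[-161.8,-1,-146.4],"rotation":[0,-5.31,0]}
    - {"dp":[-161.8,-1,-146.4],"rotation":[0,-5.31,0]}
    - {"dp":[-161.8,-1,-146.4],"rotation":[0,-5.31,0]}
    - {"dp":[-161.8,-1,-146.4],"rotation":[0,-5.31,0]}
    - {"dp":[-161.8,-1,-146.4],"rotation":[0,-5.31,0]}

```text
clock: 11.98
tool_pos: [0.5421, -0.0551, 0.3001]
tcp_rot: [-90.0, 0.0, -86.5]
contact_force: [0.1, 0.5, -0.5]
opening: 0.0209
```

```bash
python3 go.py .541 -.0535 .25 3.66
```

```text
clock 11.9833 pos [ 0.5421 -0.0551  0.3001] rot [-9.003e+01  5.000e-02 -8.646e+01] F [ 0.1  0.5 -0.5] open 0.0209
dp [-1.6 50.1 -1. ] rot [ 0.01 -0.02 -0.01]
```

Emit:
jog_arm:
  commands:
    - {"dp":[-1.6,8,-1],"rotation":[0,0,0]}
    - {"dp":[-1.6,20,-1],"rotation":[0,0,0]}
    - {"dp":[-1.6,32,-1],"rotation":[0,0,0]}
    - {"dp":[-1.6,43,-1],"rotation":[0,0,0]}
    - {"dp":[-1.6,50,-1],"rotation":[0,0,0]}
    - {"dp":[-1.6,50,-1],"rotation":[0,0,0]}
    - {"dp":[-1.6,50,-1],"rotation":[0,0,0]}
    - {"dp":[-1.6,50,-1],"rotation":[0,0,0]}

```text
clock: 12.65
tool_pos: [0.5409, -0.0525, 0.2509]
tcp_rot: [-90.0, 0.1, -86.4]
contact_force: [-0.8, -0.0, 0.0]
opening: 0.0204
```

```bash
python3 go.py .541 -.0535 .231 3.66
python3 - <<'E'
from h import *
from fit import cap
im=arm.get_image("scene"); p=arm.read_state()["tool_pos"]; x0,y0=243,200
c=cv2.resize(im[y0:y0+120,x0:x0+120],(600,600),interpolation=cv2.INTER_CUBIC)
for P in cap([p[0],p[1],p[2]-.182])[:1]: cv2.polylines(c,[cv2.convexHull(((proj("scene",P)-[x0,y0]+.5)*5).astype(np.int32))],True,(0,255,0),1)
cv2.imwrite("pics/g9.png",c)
E
```

```text
clock 12.65 pos [ 0.5409 -0.0525  0.2509] rot [-8.998e+01  6.000e-02 -8.636e+01] F [-0.8 -0.   0. ] open 0.0204
dp [ 1.1 19.9  0.1] rot [-0.   -0.   -0.01]
```

View pics/g9.png

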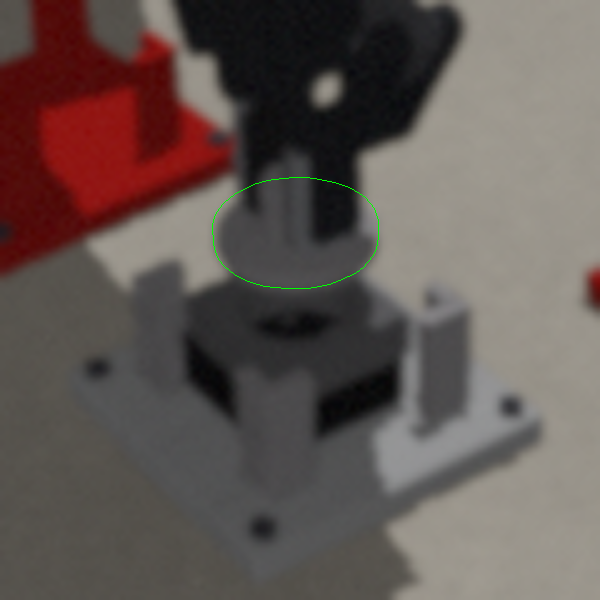

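The cap hangs level above the frame, on its predicted outline. Lowering gently.

Emit:
jog_arm:
  commands:
    - {"dp":[0.8,5,0],"rotation":[0,0,0]}
    - {"dp":[0.8,10,0],"rotation":[0,0,0]}
    - {"dp":[0.8,15,0],"rotation":[0,0,0]}
    - {"dp":[0.8,18,0],"rotation":[0,0,0]}
    - {"dp":[0.8,19.5,0],"rotation":[0,0,0]}
    - {"dp":[0.8,19.5,0],"rotation":[0,0,0]}
    - {"dp":[0.8,19.5,0],"rotation":[0,0,0]}
    - {"dp":[0.8,19.5,0],"rotation":[0,0,0]}

```text
clock: 13.37
tool_pos: [0.5407, -0.053, 0.2311]
tcp_rot: [-90.0, 0.1, -86.3]
contact_force: [-0.1, -0.2, -1.1]
opening: 0.0206
```

Emit:
jog_arm:
  commands:
    - {"dp":[0,1,0],"rotation":[0,0,0]}
    - {"dp":[0,1.5,0],"rotation":[0,0,0]}
    - {"dp":[0,1.5,0],"rotation":[0,0,0]}
    - {"dp":[0,1.5,0],"rotation":[0,0,0]}

```text
clock: 13.7
tool_pos: [0.5407, -0.053, 0.2297]
tcp_rot: [-90.0, 0.1, -86.3]
contact_force: [0.3, 0.6, -0.2]
opening: 0.0206
```

Emit:
jog_arm:
  commands:
    - {"dp":[0,0.5,0],"rotation":[0,0,0]}
    - {"dp":[0,0.8,0],"rotation":[0,0,0]}
    - {"dp":[0,0.8,0],"rotation":[0,0,0]}
    - {"dp":[0,0.8,0],"rotation":[0,0,0]}

```text
clock: 14.03
tool_pos: [0.5406, -0.053, 0.2296]
tcp_rot: [-90.0, 0.1, -86.3]
contact_force: [-1.9, 0.6, 5.6]
opening: 0.0205
```

Run:
```python
from h import *
im=arm.get_image("scene"); x0,y0=263,210
cv2.imwrite("pics/g10.png",cv2.resize(im[y0:y0+80,x0:x0+80],(600,600),interpolation=cv2.INTER_CUBIC))
```

```text
(no output)
```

View pics/g10.png

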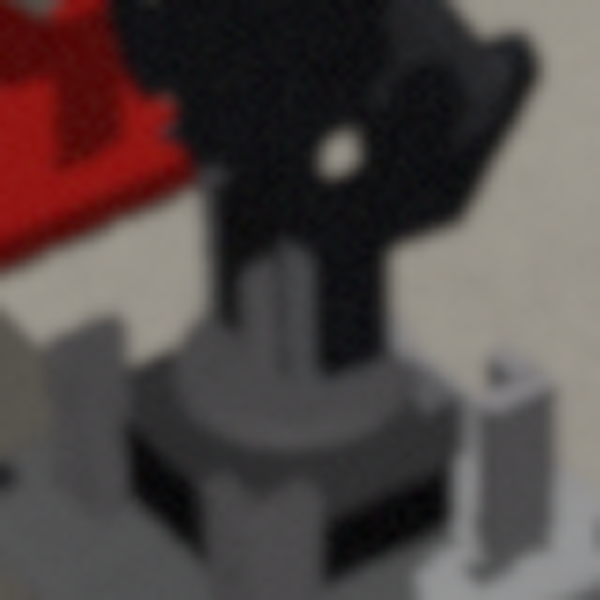

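Contact is 5.6 N and the cap is on the frame, centred. Releasing and backing off.

Emit:
jog_arm:
  commands:
    - {"dp":[0,0,0],"rotation":[0,0,0]}
    - {"dp":[0,0,0],"rotation":[0,0,0]}
    - {"dp":[0,0,0],"rotation":[0,0,0]}
    - {"dp":[0,0,0],"rotation":[0,0,0]}
    - {"dp":[0,0,0],"rotation":[0,0,0]}
    - {"dp":[0,0,0],"rotation":[0,0,0]}
    - {"dp":[0,0,0],"rotation":[0,0,0]}
  hand: 0.6

```text
clock: 14.67
tool_pos: [0.5406, -0.053, 0.2286]
tcp_rot: [-90.0, 0.1, -86.3]
contact_force: [0.2, 0.3, -0.5]
opening: 0.0507
```

Emit:
jog_arm:
  commands:
    - {"dp":[0,-10,0],"rotation":[0,0,0]}
    - {"dp":[0,-30,0],"rotation":[0,0,0]}
    - {"dp":[0,-60,0],"rotation":[0,0,0]}
    - {"dp":[30,-85,0],"rotation":[0,0,0]}
    - {"dp":[65,-95,0],"rotation":[0,0,0]}
    - {"dp":[100,-95,0],"rotation":[0,0,0]}
    - {"dp":[140,-95,0],"rotation":[0,0,0]}
    - {"dp":[180,-95,0],"rotation":[0,0,0]}
    - {"dp":[220,-95,0],"rotation":[0,0,0]}
    - {"dp":[220,-95,0],"rotation":[0,0,0]}
    - {"dp":[220,-95,0],"rotation":[0,0,0]}
    - {"dp":[220,-95,0],"rotation":[0,0,0]}

```text
clock: 15.67
tool_pos: [0.5544, -0.2727, 0.3236]
tcp_rot: [-90.0, 0.1, -86.4]
contact_force: [0.8, -0.8, -0.6]
opening: 0.0516
```

Run:
```python
from fit import *
o=[]
for n,x0,y0 in(("top",305,178),("scene",263,220)):
    im=arm.get_image(n)
    c=cv2.resize(im[y0:y0+80,x0:x0+80],(400,400),interpolation=cv2.INTER_CUBIC); c2=c.copy()
    q=(proj(n,box(.541,-.0535,.032,np.radians(3.66),.05,.016))-[x0,y0]+.5)*5
    cv2.polylines(c2,[q[4:].astype(np.int32)],True,(0,255,0),1)
    for P in cap([.541,-.0535,.048]): cv2.polylines(c2,[cv2.convexHull(((proj(n,P)-[x0,y0]+.5)*5).astype(np.int32))],True,(0,0,255),1)
    o.append(np.vstack([c,c2]))
cv2.imwrite("pics/g11.png",cv2.resize(np.hstack(o),(600,600)))
s=arm.read_state();print(s["clock"],s["contact_force"],s["opening"])
```

```text
15.7667 [-0.99563739 -0.29973573 -0.16272816] 0.05131416668796612
```

View pics/g11.png

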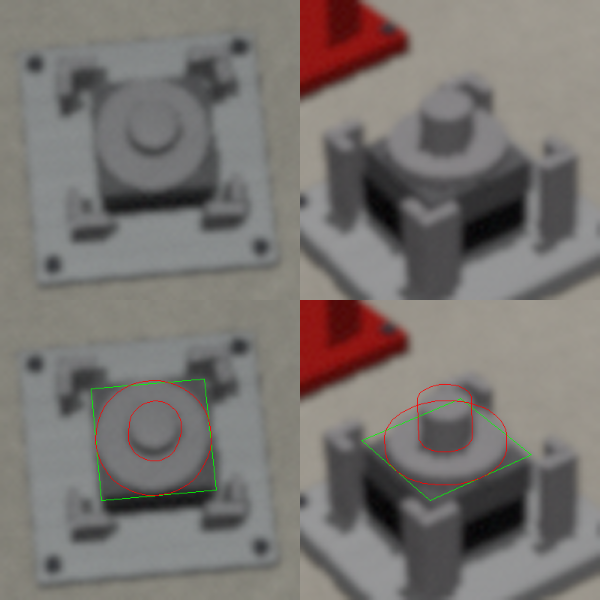

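The stack is flat and centred, with the fan seated and the arm clear. The outlines agree to about 1 px in the top view and about 2 px in the scene view, where the whole overlay sits high. Handing in.

```bash
python3 -c "
from station import arm;print(arm.finish_job())"
```

```text
the job is handed in; nothing more can be done
None
```

I set the larger spacer frame on the fan in the nest, then the larger disc boss up on the frame, let go, and handed the job in at about 15.8 s. `finish_job` gave no verdict, so what follows rests on my own checks.

- **Spacer:** I gripped it by its sides and set it down with 8 N of contact. After release both views showed it flat and square between the guides, within about 2 mm of the planned place.
- **Cap:** I gripped it by its boss and set it down with 5.6 N of contact. The last pictures show it flat and centred on the frame, with the fan still seated and the arm well clear.
- **Disagreements:** In the last scene view the predicted outlines sit about 2 px (2–3 mm) too high, while the top view agrees to about 1 px. I put this down to the 2 mm calibration tolerance. The nest guides also looked a few mm lower in the scene view than the 40 mm given.
- **Not fitted from two views:** My two-view fit of the nest failed. I took its pose from the top view with its height as given, and checked it against the scene view, where the plate lined up. I measured the fan only from the top view, at its given height; the networks' two-view point for it agreed.

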